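# Shift the plaster vibrator's lever into its third slot

### The job

Set the plaster vibrator to its third strength: push the selector lever sideways along the middle channel of its gate to the third of the four slots, counted from the left as seen from the robot, then push it forward (away from the robot) until it is fully home at the end of that slot, and leave it there. Only push with the fingertips or the outside of the fingers, without gripping the lever, and do not let it go into any other slot. Do not shift the plaster cast, the mixing bowl or the jar that stand around.

Things in the scene. Friction and masses are not known exactly. Their poses are not given: they have to be found in the camera images.
- vibrator: White plaster vibrator, fixed to the bench, 120 mm deep (its x, forward, away from the robot) and 230 mm wide (its y, to the left); origin at the centre of its underside, z up. Its left half is a turret 124 mm wide centred at y = +50 mm, 74 mm tall, with a bare metal gate plate on top; the right half is a black rubber plate, top at 50 mm, centred at y = -64 mm, with a cast on it.
- gate_centre (a point): Middle of the gate, on its plate's top (8 mm thick). The cut: a cross channel along the vibrator's y, 14 mm wide, with four slots leading forward and four back, each 14 mm wide with rounded entrances, ending 30 mm from the channel's middle line. Slots lie 33 and 11 mm left, 11 and 33 mm right of this point; one to four black dots mark them at the forward ends.
- selector_lever: Selector lever: a black ball, 32 mm across, on a 7 mm steel stem that comes up through the gate. Origin at the ball's centre, z up along the stem. The lever stays where it is left; about 2 to 4 N at the ball moves it. It cannot be pulled out.
- lever_pivot (a point): Fixed point on which the lever swings, inside the turret, 120 mm below the ball's centre along the stem. Seen from here, in the vibrator's axes, the ball's centre is at x = 120 sin(f), y = -120 sin(a) cos(f), z = 120 cos(a) cos(f) mm, with a = gear_across, f = gear_forward. In the vibrator's frame this point is at (0, 50, 10) mm.
- gear_across (a joint): Sideways lean of the lever, rad: 0 half-way between second and third slots, growing as the ball goes right (-y of the vibrator). The four slots lie at -0.50, -0.18, +0.18 and +0.50. Starts somewhere from the first to the second slot (-0.50 to -0.15).
- gear_forward (a joint): Forward lean of the lever, rad: 0 in the cross channel (play about 0.06 either way), growing forward (+x of the vibrator); about 0.38 when fully home in a forward slot, negative in a back slot. Starts near 0.
- slot3_mouth (a point): On the top of the gate plate, middle of the entrance of the third forward slot, 7 mm ahead of the middle line of the cross channel.
- slot3_end (a point): On the top of the gate plate, middle of the forward end of the third slot, 23 mm ahead of its entrance.
- cast_mid (a point): Middle of a loose white plaster dental cast, 60 x 73 x 28 mm, standing on the vibrator's rubber plate, right of the gate. To be left alone.
- bowl_mid (a point): Middle (30 mm up) of a loose blue rubber mixing bowl, 100 mm across and 60 mm tall, to the right of the vibrator. To be left alone.
- jar_mid (a point): Middle (25 mm up) of a loose small jar with a dark red lid, 44 mm across and 50 mm tall, to the left of the vibrator. To be left alone.

How it is judged:
On the way:
1. the lever has been pushed across to the third slot (value of joint gear_across between 0.106 and 0.256 rad), for 0.05 s.
At the end, for the whole second after the job is handed in: the lever rests in the third forward slot from the left (gear_across 0.106 to 0.256 rad), pushed home (gear_forward above 0.33 rad; the end is at about 0.38), and the cast, bowl and jar are within 20 mm of where they stood (all of step 1 and value of joint gear_forward above 0.33 rad and velocity of joint gear_forward between -0.05 and 0.05 rad/s and distance of each of cast_mid, bowl_mid, jar_mid from where it was at the start of the episode below 0.02 m); the robot touches nothing.
It fails at once if the lever went into a slot other than the third forward one (value of joint gear_forward below -0.17 rad or (value of joint gear_forward above 0.17 rad and not (value of joint gear_across between 0.106 and 0.256 rad))).
It fails at once if the lever's ball was taken between the fingers (distance between the grasp point and selector_lever below 0.018 m and contact force between the fingers and selector_lever above 0.3 N).
It fails at once if the cast, bowl or jar was shifted, lifted or knocked over (not (distance of cast_mid from where it was at the start of the episode below 0.02 m) or not (distance of bowl_mid from where it was at the start of the episode below 0.02 m) or not (distance of jar_mid from where it was at the start of the episode below 0.02 m)).
It also fails if it takes over 48 s, if anything falls off the work surface, if the arm or the gripper's body presses on something with over 40 N, if the wrist force passes 120 N, or if a joint passes its speed limit or range.

### The arm

A 6-joint arm with a two-finger parallel gripper is mounted at the origin on a cart in front of the work surface, level with it; the furniture and walls round the work are solid. World frame = base frame: x ahead of the robot, y to its left, z up, the work surface at z = 0. Lengths are in m, angles in rad, forces in N, time in s.
With the tool pointing down it reaches from about 0.375 to 0.975 m from the base axis. Payload 3.8 kg.
Tool frame: the origin (TCP) lies midway between the tips of the shut fingers; the grasp point (between the pads) lies env.pinch_z behind it (env.pinch_z is the distance from the TCP to the grasp point, in m); z points along the fingers, y is the line along which they close (so a half turn about z gives the same grasp; the last joint's range is limited). The gripper opens to 85 mm and grips with 20 to 120 N. Pads are 22 mm wide; open, the fingers measure 114 mm over their backs; the gripper's body (76 mm by 85 mm) begins 54 mm behind the grasp point. The pads swing forward as they close: fully open they stand 13 mm farther back than shut.
Start: joints at [-1.283, 0.264, 1.604, -0, 1.274, -0.037], TCP at [0.215, -0.64, 0.209] pointing down, gripper open.
Joint ranges: [-2.63, 2.63], [-0.94, 2.18], [0.31, 2.57], [-1.31, 4.45], [0, 2.66], [-2.55, 2.55]. Speed limits (rad/s): [2.57, 2.57, 3.14, 3.14, 3.14, 3.14].

### API

Orientations are given as a unit quaternion [w, x, y, z].
In Python, from bench import env, vision gives the robot as it stands. The module is installed in compiled form; this text tells all that it offers.
- The arm moves only by the shell command python3 -m crank 'ROWS' [FORCE]. ROWS is JSON, a list of rows, each a list of 3 entries, a list of its own where there are three numbers: the turn, a rotation vector about the tool's x, y, z in rad, then the shift along the tool's x, y, z in mm, then the closure, from 0 (fully open) to 1 (shut). In form: [[[rx, ry, rz], [x, y, z], jaw], ...]. A call has 1 to 10 rows; each row shifts and turns the commanded pose from where the row before left it, along the tool's axes as they then stand; what a row does not reach is not made up. A row lasts 1/12 s, in which the tool goes at most 41.7 mm and 7.16 degrees, less where a joint would pass 70% of its speed; a pose out of reach is approached as far as the arm can. A call with a gripper value outside its range is refused whole. The fingers move at their own pace and stop on an object; FORCE is the grip in N (left out, the last holds). Time passes only in rows, so rows that do not move let the fingers close. It gives the time, the measured TCP pose, the force, the opening and the grip force at its end, in the units of the state.
- env.state(): the state, without advancing time (a new reading comes with each control period).
- vision.read_camera(name): name is "scene" or "side" or "wrist"; returns a dict with "color" (420x560x3 uint8, red, green, blue), "z_map" (420x560 float32, m along the optical axis (not along the pixel's ray), 0 where there is no reading), "K" (3x3 intrinsics, pixels), "eye" and "orientation" of the camera in the world; the wrist camera has in their place "mount" (4x4, takes a point from camera to tool coordinates, whose origin is the TCP and whose axes are the flange's). Camera axes: x right, y down, z forward; pixel columns grow to the right and rows downward; lengths in m; the calibration is good to about 2 mm. A picture is of the moment at which its call begins: read the wrist's pose just before it.
- env.sign_off(): hands the job in; it is judged then, once.
The state is a dict: "time_s": time; "qpos": joint angles; "joint_vel": joint speeds; "joint_torque": joint torques, N m; "eef_pos": TCP position; "tcp_rot": TCP orientation; "contact_force": force on the tool from outside, world axes, zero at the start; "moment": the same for the moment, N m; "finger_gap": finger opening in m; "gripper_force": force on a finger pad.
Only numpy, scipy, OpenCV 4.12 (cv2) and the standard library are available. Lean on these libraries where they do the work, as an engineer would, in place of code of your own. Each camera call takes 0.05 s, during which the arm holds its last target. There are 200 camera calls.

## Working session

There is one attempt and no reset: what is moved stays moved. The work goes in short steps, Python scripts to look and compute and a shell command to move; the robot and the scene stay as the last step left them, time stands still between calls to the robot, and variables do not carry over. Pictures are saved under pics/ and viewed, at most 10 in all, crops included, and the job is handed in when it is done.

```bash
mkdir -p pics; cat > h.py <<'E'
import numpy as np,cv2
from bench import env,vision
from scipy.spatial.transform import Rotation as R
def q2R(q): q=np.array(q);return R.from_quat([q[1],q[2],q[3],q[0]]).as_matrix()
def cam(n):
    s=env.state(); c=vision.read_camera(n)
    if n=="wrist":
        T=np.eye(4);T[:3,:3]=q2R(s["tcp_rot"]);T[:3,3]=s["eef_pos"];M=T@np.array(c["mount"]);c["Rm"]=M[:3,:3];c["e"]=M[:3,3]
    else:
        o=np.array(c["orientation"]);c["Rm"]=o if o.shape==(3,3) else q2R(o);c["e"]=np.array(c["eye"])
    return c
def cloud(c):
    z=c["z_map"];v,u=np.mgrid[:z.shape[0],:z.shape[1]];K=c["K"]
    P=np.stack([(u-K[0,2])/K[0,0]*z,(v-K[1,2])/K[1,1]*z,z],-1)
    return P@c["Rm"].T+c["e"]
E
python3 - <<'E'
from h import *
s=env.state();print(s,env.pinch_z)
ims=[]
for n in["scene","side"]:
    c=cam(n);print(n,c["e"],c["Rm"].round(3).tolist(),c["K"].tolist());cv2.imwrite(f"pics/{n}.png",c["color"][:,:,::-1])
    np.savez(f"{n}.npz",**{k:c[k] for k in["color","z_map","K","e","Rm"]})
E
```

```text
{'time_s': 0.0, 'qpos': array([-1.28288008e+00,  2.64727422e-01,  1.60537410e+00,  3.93211346e-05,
        1.27371409e+00, -3.68601455e-02]), 'joint_vel': array([ 0.00096011,  0.00144833, -0.00073171, -0.00154751,  0.00146758,
        0.00037834]), 'joint_torque': array([-1.76900634e-03, -5.15110767e+01, -3.67312682e+01, -3.12482207e-04,
        1.26470852e-02, -8.30056194e-06]), 'eef_pos': array([ 0.21520476, -0.6389485 ,  0.20817938]), 'tcp_rot': array([-1.10508420e-03,  9.86844309e-01,  1.61669642e-01, -1.20510336e-04]), 'contact_force': array([-0.51755193, -0.39009046,  0.08934213]), 'moment': array([-0.00809139,  0.07888239,  0.02722335]), 'gripper_force': 0.0, 'finger_gap': 0.08543161213207855} 0.0187
scene [-0.2270375  -0.55085904  0.49031278] [[0.657, -0.315, 0.685], [-0.754, -0.272, 0.598], [-0.003, -0.909, -0.416]] [[385.627670428088, 0.0, 275.3069167284101], [0.0, 385.627670428088, 210.21678245682367], [0.0, 0.0, 1.0]]
side [0.22978804 0.78124328 0.68859822] [[-0.962, -0.155, 0.226], [-0.274, 0.583, -0.765], [-0.013, -0.797, -0.603]] [[457.0907324164981, 0.0, 280.94618346767], [0.0, 457.0907324164981, 207.24677090979367], [0.0, 0.0, 1.0]]
```

View pics/scene.png

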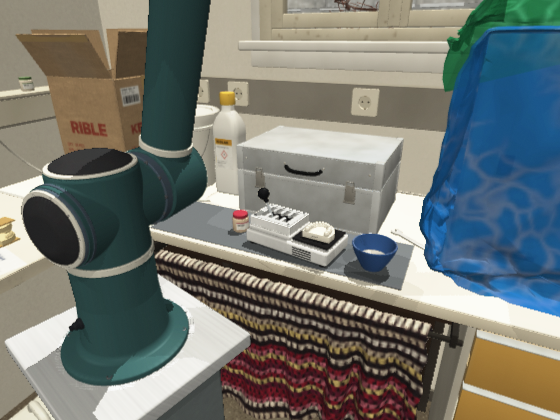

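View pics/side.png

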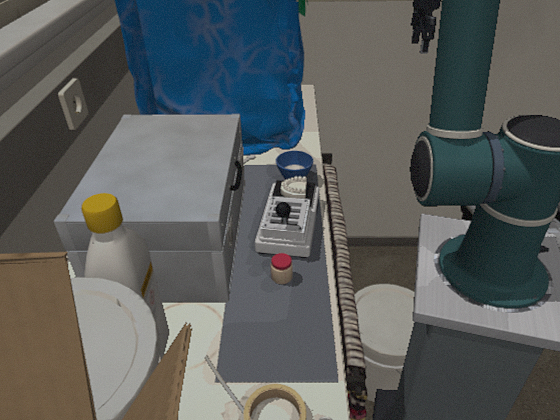

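The scene view has the lever ball at about (264,193), the cast at (320,233), the bowl at (374,252) and the jar at (240,221). In the side view the ball is at (283,210), the jar at (281,268) and the gate around (288,215). A large metal case stands behind the vibrator.

```bash
python3 - <<'E'
from h import *
for n,b,j in[("scene",(264,193),(240,215)),("side",(283,210),(281,260))]:
    c=dict(np.load(n+".npz"));P=cloud(c);col=c["color"].astype(int)
    u,v=b
    m=np.zeros(P.shape[:2],bool);m[v-12:v+13,u-12:u+13]=1
    k=m&(col.max(2)<60)&(P[:,:,2]>.1)&(c["z_map"]>0)
    print(n,"ball",k.sum(),np.median(P[k],0).round(3),P[v,u].round(3),np.argwhere(k).mean(0))
    print(" jar",P[j[1],j[0]].round(3))
    w=(P[:,:,2]>.062)&(P[:,:,2]<.09)&(col.min(2)>110)&(P[:,:,0]>.4)&(P[:,:,0]<.9)&(abs(P[:,:,1])<.4)&(c["z_map"]>0)
    nl,L,S,C=cv2.connectedComponentsWithStats(w.astype(np.uint8))
    for i in range(1,nl):
        if S[i,4]>60:
            p=P[L==i];r=cv2.minAreaRect((p[:,:2]*1000).astype(np.float32));print(" comp",S[i],p.mean(0).round(3),r)
    for col_,nm in[((col[:,:,2]>col[:,:,0]+50)&(P[:,:,2]<.09),"bowl")]:
        k=col_&(P[:,:,0]<.9)&(P[:,:,2]>.0)&(c["z_map"]>0);print(nm,k.sum(),np.median(P[k],0).round(3))
    k=(P[:,:,2]>.1)&(P[:,:,2]<.3)&(P[:,:,0]>.4)&(P[:,:,0]<1.1)&(abs(P[:,:,1])<.25)&(c["z_map"]>0)&(col.min(2)>70)
    print("case minx",np.percentile(P[k][:,0],[1,5,20]),P[k][:,2].max(),P[k][:,1].min(),P[k][:,1].max())
E
```

```text
scene ball 116 [0.427 0.06  0.126] [0.426 0.057 0.129] [193.94827586 263.3362069 ]
 jar [0.408 0.128 0.053]
 comp [215 168  23  11 179] [0.571 0.357 0.076] ((568.9844970703125, 359.93316650390625), (13.26346206665039, 82.5464859008789), 19.132080078125)
 comp [238 184  22  12 168] [0.51  0.201 0.077] ((511.67974853515625, 198.1497039794922), (8.76086711883545, 70.95350646972656), 16.703811645507812)
 comp [ 269  190  111   29 1042] [ 0.572 -0.026  0.076] ((568.50634765625, -16.216049194335938), (19.514373779296875, 310.3275451660156), 17.200529098510742)
 comp [255 204  54  29 726] [0.441 0.006 0.075] ((442.52069091796875, 19.460369110107422), (95.76580047607422, 120.00888061523438), 6.239865779876709)
 comp [302 222  33  19 408] [ 0.445 -0.101  0.071] ((451.9183349609375, -97.1014404296875), (56.51911926269531, 72.51215362548828), 11.117711067199707)
bowl 5418 [ 0.538 -0.451  0.047]
case minx [0.50459681 0.51710562 0.56458385] 0.29999832026193485 -0.18473672572267497 0.24999109530733066
side ball 179 [0.434 0.08  0.13 ] [0.433 0.08  0.129] [209.51396648 282.51955307]
 jar [0.42  0.144 0.053]
 comp [281 176  25  20 362] [ 0.455 -0.09   0.072] ((456.5853271484375, -88.43930053710938), (58.17022705078125, 62.65258026123047), 14.627175331115723)
 comp [260 196  50  41 806] [0.447 0.026 0.076] ((445.8363952636719, 12.188491821289062), (91.80006408691406, 141.5940704345703), 6.501676559448242)
bowl 1068 [ 0.544 -0.311  0.042]
case minx [0.50637759 0.52199906 0.56636368] 0.2998941569449965 -0.24981755338797318 0.24998940249570922
```

```bash
python3 -m crank '[[[0,0,0.1],[0,0,-38],1],[[0,0,0.115],[0,0,-38],1],[[0,0,0],[0,0,-14],1],[[0,0,0],[15,-35,0],1],[[0,0,0],[15,-35,0],1],[[0,0,0],[15,-35,0],1],[[0,0,0],[15,-35,0],1],[[0,0,0],[15,-35,0],1],[[0,0,0],[15,-35,0],1]]' 40
python3 -m crank '[[[0,0,0],[15,-35,0],1],[[0,0,0],[15,-35,0],1],[[0,0,0],[15,-35,0],1],[[0,0,0],[15,-35,0],1],[[0,0,0],[15,-35,0],1],[[0,0,0],[15,-35,0],1],[[0,0,0],[15,-35,0],1],[[0,0,0],[15,-35,0],1],[[0,0,0],[15,-35,0],1],[[0,0,0],[15,-35,0],1]]'
python3 -m crank '[[[0,0,0],[15,-35,0],1],[[0,0,0],[15,-35,0],1],[[0,0,0],[0,0,0],1],[[0,0,0],[0,0,0],1]]'
python3 - <<'E'
from h import *
s=env.state();print(s["eef_pos"],q2R(s["tcp_rot"]).round(3).tolist())
c=cam("wrist");print(c["e"],c["mount"]);cv2.imwrite("pics/w1.png",c["color"][:,:,::-1])
np.savez("w1.npz",**{k:c[k] for k in["color","z_map","K","e","Rm"]})
E
```

```text
time_s: 0.85
eef_pos: [0.2819, -0.4192, 0.299]
tcp_rot: [-0.0, 0.998, 0.055, 0.0]
contact_force: [0.9, 0.6, 0.3]
finger_gap: 0.0001
gripper_force: 0.0
time_s: 1.68
eef_pos: [0.3925, -0.0549, 0.2995]
tcp_rot: [0.0, 0.998, 0.055, 0.0]
contact_force: [1.2, -0.5, 0.4]
finger_gap: -0.0004
gripper_force: 0.0
time_s: 2.02
eef_pos: [0.4146, 0.018, 0.2991]
tcp_rot: [0.0, 0.998, 0.058, -0.0]
contact_force: [-0.0, -0.3, 0.9]
finger_gap: -0.0003
gripper_force: 0.0
[0.4146454  0.01797645 0.2990565 ] [[0.993, 0.116, -0.001], [0.116, -0.993, -0.0], [-0.001, 0.0, -1.0]]
[0.48139333 0.02481601 0.4636088 ] [[-3.65863372e-04 -9.63089889e-01 -2.69179740e-01  6.69565585e-02]
 [ 9.99999891e-01 -2.74357299e-04 -3.77564044e-04  9.57096176e-04]
 [ 2.89776686e-04 -2.69179849e-01  9.63089884e-01 -1.64606897e-01]
 [ 0.00000000e+00  0.00000000e+00  0.00000000e+00  1.00000000e+00]]
```

View pics/w1.png

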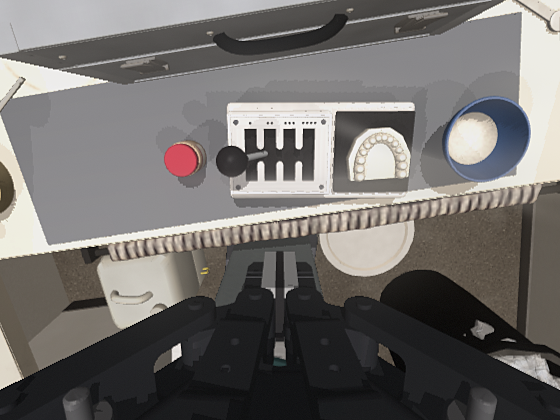

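The wrist view looks straight down on the gate: ball at (232,161) far left, dot groups at y≈122, slots at x≈250–310, jar lid at (183,159) close to the ball's left, and the cast at (379,155).

```bash
python3 - <<'E'
from h import *
c=dict(np.load("w1.npz"));P=cloud(c);col=c["color"].astype(int)
def ray(u,v,z):
    d=c["Rm"]@np.array([(u-c["K"][0,2])/c["K"][0,0],(v-c["K"][1,2])/c["K"][1,1],1]);return c["e"]+d*(z-c["e"][2])/d[2]
m=(P[:,:,2]>.066)&(P[:,:,2]<.09)&(col.min(2)>90);m[:,:225]=0;m[:,335:]=0;m[:95]=0;m[205:]=0
p=P[m];print(m.sum(),np.percentile(p[:,2],[5,25,50,75,95]))
r=cv2.minAreaRect((p[:,:2]*1000).astype(np.float32));print("turret",r)
# whole body edges, front/back
k=np.zeros_like(m);k[145:180,215:250]=1;k&=(col.max(2)<70)&(P[:,:,2]>.095)
v,u=np.argwhere(k).mean(0);q=cv2.minEnclosingCircle(np.argwhere(k)[:,::-1].astype(np.float32));print("ball px",u,v,q,"ray",ray(*q[0],.12),"top",np.nanmax(P[k][:,2]),P[160,232])
k=(P[:,:,2]>.03)&(P[:,:,2]<.06)&(col[:,:,0]>col[:,:,1]+50);k[:,:150]=0;k[:,215:]=0
print("jar",P[k].min(0),P[k].max(0))
print("depth const z near slot bars",[ray(x,122,.08).round(4).tolist() for x in(250,270,290,310)])
a=c["color"][95:205,215:345,::-1];cv2.imwrite("pics/w1c.png",cv2.resize(a,None,fx=6,fy=5.4,interpolation=cv2.INTER_CUBIC))
E
```

```text
5093 [0.07513063 0.07643205 0.07710791 0.07769986 0.07862554]
turret ((439.68267822265625, 19.89708709716797), (91.97425079345703, 118.24505615234375), 6.64093017578125)
ball px 231.34100135317996 160.71041948579162 ((231.5, 160.5), 15.890348434448242) ray [0.43367505 0.0687544  0.12      ] top 0.4636088021106727 [0.43667023 0.06604763 0.1376788 ]
jar [0.39753705 0.11987455 0.04047444] [0.43723073 0.16002625 0.05590485]
depth const z near slot bars [[0.473, 0.0567, 0.08], [0.4756, 0.0346, 0.08], [0.4782, 0.0126, 0.08], [0.4807, -0.0095, 0.08]]
```

View pics/w1c.png

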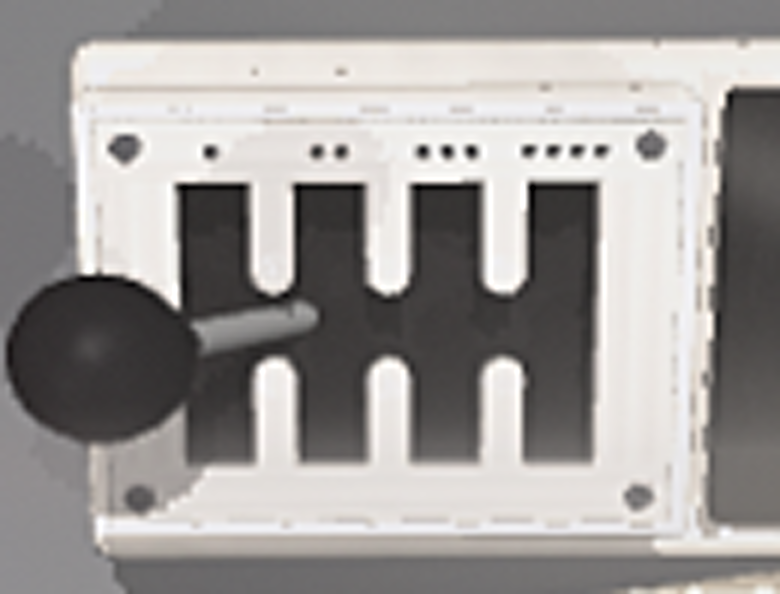

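```bash
python3 - <<'E'
from h import *
c=dict(np.load("w1.npz"))
def ray(u,v,z):
    d=c["Rm"]@np.array([(u-c["K"][0,2])/c["K"][0,0],(v-c["K"][1,2])/c["K"][1,1],1]);return c["e"]+d*(z-c["e"][2])/d[2]
g=ray(279.8,155.2,.074);s=env.state();Rt=q2R(s["tcp_rot"]);t=s["eef_pos"]
b=ray(231.5,160.5,.117)
print("gate",g,"ball",b)
print("tool-frame mm: gate",(Rt.T@(g-t)*1e3).round(1),"ball",(Rt.T@(b-t)*1e3).round(1))
s1=ray(215+216/6,155.2,.074);s4=ray(215+562/6,155.2,.074);print((s1-s4),(Rt.T@(s1-s4)*1e3).round(1))
E
```

```text
gate [0.43986543 0.01949329 0.074     ] ball [0.43325842 0.06913802 0.117     ]
tool-frame mm: gate [ 2.570e+01 -1.000e-01  2.251e+02] ball [ 24.8 -50.1 182.1]
[-0.00772704  0.06639846  0.        ] [ -0.2 -66.8  -0. ]
```

```bash
python3 -m crank '[[[0,0,0],[8,-33,0],1],[[0,0,0],[8,-33,0],1],[[0,0,0],[9,-33,0],1],[[0,0,0],[0,0,39],1],[[0,0,0],[0,0,39],1],[[0,0,0],[0,0,39],1],[[0,0,0],[0,0,39],1],[[0,0,0],[0,0,38],1],[[0,0,0],[0,0,0],1],[[0,0,0],[0,0,0],1]]'
cat > look.py <<'E'
import sys
from h import *
s=env.state();c=cam("wrist");t=s["eef_pos"];Rt=q2R(s["tcp_rot"]);y=.1165
V=np.array([[np.cos(y),-np.sin(y),0],[np.sin(y),np.cos(y),0],[0,0,1]]);g=np.array([.4399,.0195,0])
print("tcp in gate frame mm (x fwd,y left)",(V.T@(t-g)*1e3).round(1),"F",(V.T@s["contact_force"]).round(1))
for n in sys.argv[2:]:
    d=cam(n);P=cloud(d);Q=(P-g)@V*1e3;k=(Q[:,:,2]>112)&(Q[:,:,2]<150)&(abs(Q[:,:,0])<70)&(abs(Q[:,:,1])<75)&(d["color"].max(2)<70)&(d["z_map"]>0)
    print(n,k.sum(),np.median(Q[k],0).round(1) if k.any() else "")
cv2.imwrite(f"pics/{sys.argv[1]}.png",c["color"][:,:,::-1])
np.savez(f"{sys.argv[1]}.npz",**{k:c[k] for k in["color","z_map","K","e","Rm"]})
E
python3 look.py w2
```

```text
time_s: 2.9
eef_pos: [0.4266, 0.1152, 0.1037]
tcp_rot: [0.001, 0.999, 0.054, -0.003]
contact_force: [-0.2, -0.5, 0.4]
finger_gap: 0.0001
gripper_force: 0.0
tcp in gate frame mm (x fwd,y left) [ -2.1  96.6 103.7] F [-0.3 -0.5  0.4]
```

View pics/w2.png

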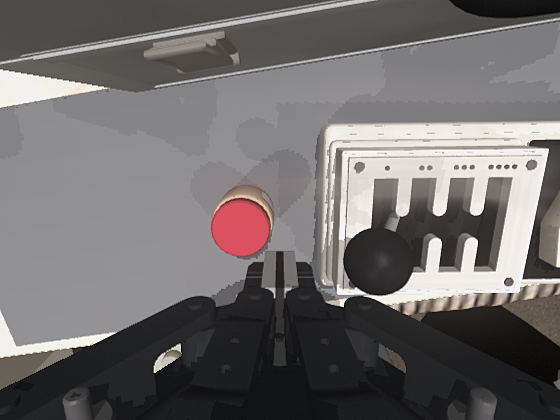

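The closed fingertips are at (280,262), between the jar (241,227) and the ball (378,260), and clear of both.

```bash
python3 -m crank '[[[0,0,0],[0.2,6,0],1],[[0,0,0],[0.2,6,0],1],[[0,0,0],[0.2,6,0],1],[[0,0,0],[0.2,6,0],1],[[0,0,0],[0.2,6,0],1],[[0,0,0],[0.2,6,0],1],[[0,0,0],[0.2,6,0],1],[[0,0,0],[0.2,6,0],1],[[0,0,0],[0,6,0],1],[[0,0,0],[0,6,0],1]]'
python3 look.py w3
```

```text
time_s: 3.78
eef_pos: [0.4478, 0.0617, 0.1163]
tcp_rot: [-0.004, 0.998, 0.054, 0.011]
contact_force: [-0.5, 12.5, 42.6]
finger_gap: -0.0002
gripper_force: 17.6
tcp in gate frame mm (x fwd,y left) [ 12.7  41.  116.3] F [ 0.9 12.4 42.6]
```

View pics/w3.png

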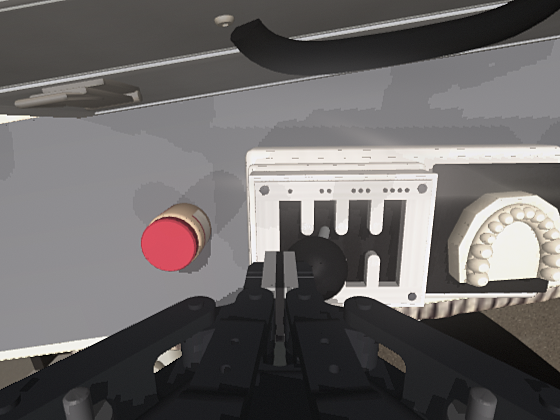

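The tip has ridden up 12 mm with 42 N of upward force. The ball, at (322,265), sits beside the finger at (280,265), with its top under the knuckle overhang. I'll back off left, raise the tip and check.

```bash
python3 -m crank '[[[0,0,0],[0,-8,0],1],[[0,0,0],[0,-8,0],1],[[0,0,0],[0,-8,0],1],[[0,0,0],[0,0,0],1],[[0,0,0],[0,0,0],1]]'
python3 look.py w4 scene side; python3 -c "
from h import *
print(env.state()['qpos'])
c=dict(np.load('w4.npz'));P=cloud(c);y=.1165
V=np.array([[np.cos(y),-np.sin(y),0],[np.sin(y),np.cos(y),0],[0,0,1]]);Q=(P-[.4399,.0195,0])@V*1e3
k=(Q[:,:,2]>115)&(Q[:,:,2]<150)&(Q[:,:,1]<40)&(Q[:,:,1]>-40)&(c['color'].max(2)<70);k[310:]=0
i=np.argmax(np.where(k,Q[:,:,2],0));print('ball top',Q.reshape(-1,3)[i],np.median(Q[k],0))"
```

```text
time_s: 4.25
eef_pos: [0.4331, 0.0816, 0.1044]
tcp_rot: [0.0, 0.998, 0.055, -0.001]
contact_force: [0.1, 0.1, -1.0]
finger_gap: 0.0
gripper_force: 0.0
tcp in gate frame mm (x fwd,y left) [  0.5  62.5 104.4] F [ 0.1  0.1 -1. ]
scene 155 [1.000e-01 1.680e+01 1.366e+02]
side 25 [ -0.   71.3 138.9]
[ 1.29131480e-01 -9.13686374e-02  2.19234041e+00 -2.42020233e-04
  1.04240903e+00  1.59010122e+00]
ball top [  6.80766047  22.75569666 148.36149756] [ 13.66026497  24.6371988  142.48959816]
```

View pics/w4.png

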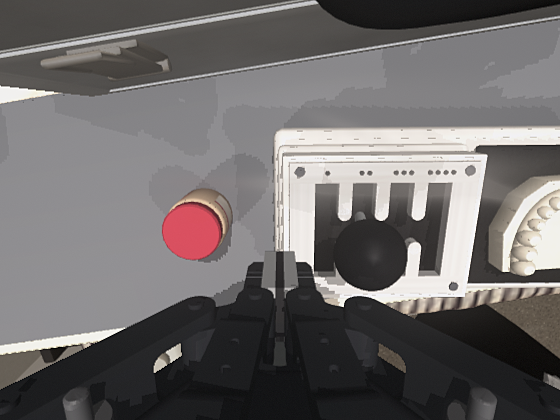

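Ball now at (370,256), with the stem emerging at about (355,215) by the second slot column.

```bash
cat > ball.py <<'E'
import sys
from h import *
c=dict(np.load(sys.argv[1]+".npz"));y=.1165
V=np.array([[np.cos(y),-np.sin(y),0],[np.sin(y),np.cos(y),0],[0,0,1]]);g=np.array([.4399,.0195,0])
u0,v0=int(sys.argv[2]),int(sys.argv[3]);Q=(cloud(c)-g)@V*1e3
k=(Q[:,:,2]>110)&(Q[:,:,2]<152)&(c["z_map"]>.1);v,u=np.mgrid[:420,:560];k&=np.hypot(u-u0,v-v0)<(int(sys.argv[4]) if len(sys.argv)>4 else 32)
p=Q[k];A=np.c_[2*p,np.ones(len(p))];s=np.linalg.lstsq(A,(p**2).sum(1),rcond=None)[0]
r=np.sqrt(s[3]+s[:3]@s[:3]);ce=s[:3];print("sphere",ce.round(1),"r",r.round(1),len(p))
d=ce-[0,0,10];print("f",np.arcsin(d[0]/120).round(3),"a",np.arctan2(-d[1],d[2]).round(3))
E
python3 ball.py w4 370 256
```

```text
sphere [  9.   21.9 132.2] r 15.0 3188
f 0.075 a -0.177
```

```bash
python3 -m crank '[[[0,0,0],[3.5,0,-9],1],[[0,0,0],[3.5,0,-9],1],[[0,0,0],[0,5,0],1],[[0,0,0],[0,5,0],1],[[0,0,0],[0,5,0],1],[[0,0,0],[-0.5,4,0],1],[[0,0,0],[-1,4,0],1],[[0,0,0],[-1,4,0],1],[[0,0,0],[-1,4,0],1],[[0,0,0],[-1,4,0],1]]'
python3 look.py w5
```

```text
time_s: 5.23
eef_pos: [0.4417, 0.0472, 0.1243]
tcp_rot: [-0.0, 0.999, 0.055, 0.001]
contact_force: [1.2, 2.6, 4.8]
finger_gap: -0.0004
gripper_force: 2.5
tcp in gate frame mm (x fwd,y left) [  5.   27.3 124.3] F [1.5 2.5 4.8]
```

View pics/w5.png

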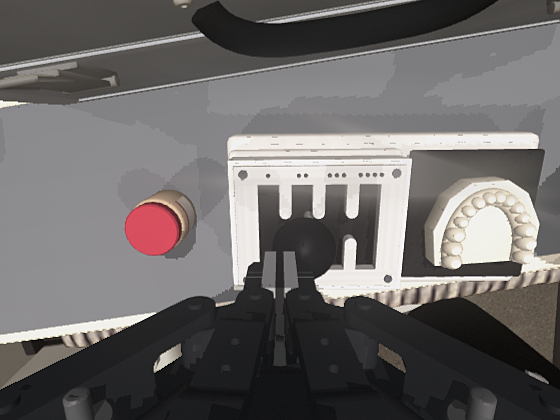

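The finger at (280,262) overlaps the left edge of the ball, now at (305,248).

```bash
python3 ball.py w5 307 242 24; python3 ball.py w5 312 240 20; python3 -c "
from h import *
c=dict(np.load('w5.npz'));P=cloud(c)
s=env.state();Q=(P-s['eef_pos'])@q2R(s['tcp_rot'])*1e3
# finger profile: half width in tool y vs tool z, per depth
m=(c['z_map']>.1)&(Q[:,:,2]<1)&(Q[:,:,2]>-60)&(abs(Q[:,:,0])<16)&(Q[:,:,1]<0)
for z in range(-60,2,5):
    k=m&(Q[:,:,2]>=z)&(Q[:,:,2]<z+5)
    if k.sum()>5: print(z,k.sum(),np.percentile(Q[k][:,1],[2,50]).round(1),np.percentile(Q[k][:,0],[5,95]).round(1))
"
```

```text
sphere [  9.8  14.1 134.2] r 14.0 1680
f 0.082 a -0.113
sphere [ 10.1  13.5 134.4] r 13.5 1235
f 0.084 a -0.108
-60 290 [-5.8 -0.9] [-9.8 10.2]
-55 146 [-13.   -4.4] [ 5.6 10.2]
-50 195 [-13.   -7.1] [ 5.4 10.2]
-45 174 [-12.9  -6.2] [ 5.4 10.1]
-40 156 [-12.9  -7.1] [ 5.4 10.1]
-35 142 [-12.5  -6.8] [ 5.4 10. ]
-30 62 [-11.2  -4.2] [ 5.4 10.1]
-20 24 [-1.8 -0.8] [5.8 9.8]
-15 64 [-3.3 -1.8] [ 4.6 12.5]
-10 19 [-3.4 -1.9] [ 4.4 12.8]
```

The tips are thinner than assumed, so the grasp point gets too close to the ball this way round. I'll back off and turn the tool 90° so the 22 mm pad edge does the sideways push.

```bash
python3 -m crank '[[[0,0,0],[0,-10,0],1],[[0,0,0],[2,-10,0],1],[[0,0,0],[2,-10,0],1],[[0,0,-0.12],[0,0,0],1],[[0,0,-0.12],[0,0,0],1],[[0,0,-0.12],[0,0,0],1],[[0,0,-0.12],[0,0,0],1],[[0,0,-0.12],[0,0,0],1],[[0,0,-0.12],[0,0,0],1],[[0,0,-0.12],[0,0,0],1]]'
python3 -m crank '[[[0,0,-0.12],[0,0,0],1],[[0,0,-0.12],[0,0,0],1],[[0,0,-0.12],[0,0,0],1],[[0,0,-0.12],[0,0,0],1],[[0,0,-0.12],[0,0,0],1],[[0,0,-0.12],[0,0,0],1],[[0,0,-0.01],[0,0,4],1],[[0,0,0],[0,0,4],1],[[0,0,0],[0,0,0],1]]'
python3 look.py w6
```

```text
time_s: 6.12
eef_pos: [0.4406, 0.0785, 0.1228]
tcp_rot: [-0.0, 0.888, 0.461, -0.001]
contact_force: [0.1, 0.2, 0.7]
finger_gap: -0.0
gripper_force: 0.0
time_s: 6.87
eef_pos: [0.4401, 0.0778, 0.114]
tcp_rot: [-0.001, 0.668, 0.744, -0.001]
contact_force: [0.3, -0.1, 0.3]
finger_gap: -0.0001
gripper_force: 0.0
tcp in gate frame mm (x fwd,y left) [  6.9  57.9 114. ] F [ 0.3 -0.2  0.3]
```

View pics/w6.png

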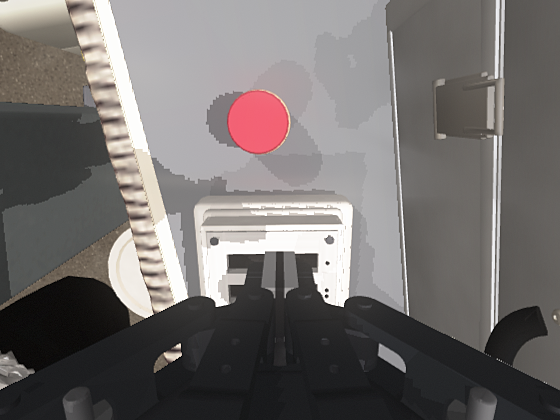

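The wrist view now shows the jar (258,121) behind and the gate under the fingers, with the ball hidden. From here I track the lever numerically with the scene camera.

```bash
cat > lev.py <<'E'
import sys
from h import *
from scipy.optimize import least_squares
y=.1165;V=np.array([[np.cos(y),-np.sin(y),0],[np.sin(y),np.cos(y),0],[0,0,1]]);g=np.array([.4399,.0195,0])
def ctr(q): a,f=q;return np.array([120*np.sin(f),120*np.sin(a)*-np.cos(f),10+120*np.cos(a)*np.cos(f)])
a0,f0=float(sys.argv[1]),float(sys.argv[2])
s=env.state();print("tcp",(V.T@(s["eef_pos"]-g)*1e3).round(1),"F",(V.T@s["contact_force"]).round(1),"t",round(s["time_s"],2))
for n in["scene","side"]:
    d=cam(n);Q=((cloud(d)-g)@V*1e3);k0=(d["color"].max(2)<75)&(d["z_map"]>.1)
    q=np.array([a0,f0])
    for i in range(6):
        k=k0&(np.linalg.norm(Q-ctr(q),axis=2)<(26 if i<3 else 20));p=Q[k]
        if len(p)<15: break
        q=least_squares(lambda x:np.linalg.norm(p-ctr(x),axis=1)-16,q,loss="soft_l1").x
    print(n,len(p),"a,f",q.round(3),ctr(q).round(1),"res",np.abs(np.linalg.norm(p-ctr(q),axis=1)-16).mean().round(1) if len(p) else "")
E
python3 lev.py -.11 .07
```

```text
tcp [  7.2  57.8 114.4] F [0.9 0.  0.1] t 6.92
scene 129 a,f [-0.106  0.081] [  9.7  12.6 128.9] res 1.6
side 21 a,f [-0.114  0.099] [ 11.8  13.5 128.6] res 1.0
```

```bash
python3 -m crank '[[[0,0,0],[-5,1.5,0],1],[[0,0,0],[-5,1.5,0],1],[[0,0,0],[-4,1.5,0],1],[[0,0,0],[-4,1.5,0],1],[[0,0,0],[-4,-1,0],1],[[0,0,0],[-4,-1,0],1],[[0,0,0],[-4,-1,0],1],[[0,0,0],[0,0,0],1]]'
python3 lev.py -.1 .06
```

```text
time_s: 7.68
eef_pos: [0.4492, 0.0474, 0.1168]
tcp_rot: [0.001, 0.668, 0.744, 0.001]
contact_force: [0.7, 1.9, 3.7]
finger_gap: -0.0001
gripper_force: 1.7
tcp [ 12.4  26.6 116.8] F [0.9 1.8 3.7] t 7.68
scene 132 a,f [-0.017  0.074] [  8.9   2.1 129.6] res 1.7
side 66 a,f [-0.021  0.085] [ 10.2   2.5 129.5] res 1.4
```

```bash
python3 -m crank '[[[0,0,0],[-4,-0.5,0],1],[[0,0,0],[-4,-0.5,0],1],[[0,0,0],[-4,-0.5,0],1],[[0,0,0],[-4,-0.5,0],1],[[0,0,0],[-4,-0.5,0],1],[[0,0,0],[0,0,0],1]]'
python3 lev.py .12 .06
```

```text
time_s: 8.28
eef_pos: [0.4464, 0.0268, 0.1148]
tcp_rot: [-0.0, 0.668, 0.744, -0.001]
contact_force: [1.1, 0.3, 1.2]
finger_gap: -0.0001
gripper_force: 0.6
tcp [  7.3   6.5 114.8] F [1.1 0.2 1.2] t 8.28
scene 128 a,f [0.152 0.075] [  9.  -18.2 128.3] res 1.5
side 42 a,f [0.15  0.093] [ 11.1 -17.9 128.1] res 1.3
```

```bash
python3 -m crank '[[[0,0,0],[-3,0,0],1],[[0,0,0],[0,0,0],1],[[0,0,0],[12,0,0],1],[[0,0,0],[14,0,0],1],[[0,0,0],[6,-19,0],1],[[0,0,0],[0,-19,0],1],[[0,0,0.12],[0,0,0],1],[[0,0,0.12],[0,0,0],1],[[0,0,0.12],[0,0,0],1],[[0,0,0.12],[0,0,0],1]]'
python3 -m crank '[[[0,0,0.12],[0,0,0],1],[[0,0,0.12],[0,0,0],1],[[0,0,0.12],[0,0,0],1],[[0,0,0.12],[0,0,0],1],[[0,0,0.12],[0,0,0],1],[[0,0,0.12],[0,0,0],1],[[0,0,0.12],[0,0,0],1],[[0,0,0.12],[0,0,0],1],[[0,0,0.12],[0,0,0],1],[[0,0,0.01],[0,0,0],1]]'
python3 lev.py .18 .06
```

```text
time_s: 9.22
eef_pos: [0.4056, 0.0522, 0.1152]
tcp_rot: [0.0, 0.827, 0.562, -0.001]
contact_force: [-0.2, -0.2, -0.3]
finger_gap: -0.0001
gripper_force: 0.0
time_s: 10.05
eef_pos: [0.4058, 0.0522, 0.1151]
tcp_rot: [0.0, 0.999, 0.053, -0.001]
contact_force: [1.0, 0.1, -0.1]
finger_gap: -0.0001
gripper_force: 0.0
tcp [-30.1  36.5 115.1] F [ 1.  -0.1 -0.1] t 10.05
scene 128 a,f [0.176 0.076] [  9.1 -20.9 127.8] res 1.6
side 163 a,f [0.152 0.104] [ 12.4 -18.1 128. ] res 1.7
```

```bash
python3 -m crank '[[[0,0,0],[0,19,0],1],[[0,0,0],[0,19,0],1],[[0,0,0],[0,19,0],1],[[0,0,0],[0,0,0],1],[[0,0,0],[7,0,0],1],[[0,0,0],[7,0,0],1],[[0,0,0],[6,0,0],1],[[0,0,0],[5,0,0],1],[[0,0,0],[5,0,0],1],[[0,0,0],[0,0,0],1]]'
python3 lev.py .18 .2
```

```text
time_s: 10.98
eef_pos: [0.4433, -0.0003, 0.1154]
tcp_rot: [-0.0, 0.998, 0.055, 0.0]
contact_force: [-0.5, 0.1, 0.4]
finger_gap: -0.0001
gripper_force: 0.3
tcp [  1.1 -20.1 115.4] F [-0.5  0.1  0.4] t 10.98
scene 90 a,f [0.18  0.202] [ 24.1 -21.1 125.7] res 1.5
side 175 a,f [0.148 0.215] [ 25.6 -17.3 126. ] res 1.8
```

It is moving into slot 3; I'll keep pushing to the end.

```bash
python3 -m crank '[[[0,0,0],[5,0,0],1],[[0,0,0],[5,0,0],1],[[0,0,0],[5,0,0],1],[[0,0,0],[4,0,0],1],[[0,0,0],[3,0,0],1],[[0,0,0],[0,0,0],1]]'
python3 lev.py .18 .35
```

```text
time_s: 11.58
eef_pos: [0.4652, 0.0015, 0.1156]
tcp_rot: [0.0, 0.998, 0.055, 0.0]
contact_force: [-0.2, -0.7, 0.9]
finger_gap: 0.0003
gripper_force: 0.3
tcp [ 23.  -20.9 115.6] F [-0.2 -0.7  0.9] t 11.58
scene 98 a,f [0.175 0.346] [ 40.7 -19.7 121.2] res 1.7
side 157 a,f [0.15  0.359] [ 42.1 -16.8 121.1] res 1.9
```

```bash
python3 -m crank '[[[0,0,0],[3,0,0],1],[[0,0,0],[3,0,0],1],[[0,0,0],[2,0,0],1],[[0,0,0],[0,0,0],1]]'
python3 lev.py .18 .38
```

```text
time_s: 12.02
eef_pos: [0.4727, 0.0023, 0.1156]
tcp_rot: [0.0, 0.998, 0.055, 0.0]
contact_force: [-1.1, -0.6, -0.7]
finger_gap: 0.0
gripper_force: 0.4
tcp [ 30.6 -20.9 115.6] F [-1.1 -0.4 -0.7] t 12.02
scene 100 a,f [0.174 0.381] [ 44.6 -19.2 119.7] res 1.7
side 156 a,f [0.15 0.4 ] [ 46.7 -16.6 119.3] res 1.8
```

```bash
python3 look.py w7; python3 -c "
from h import *
a=cam('side')['color'][150:270,220:350,::-1];b=cv2.imread('pics/w7.png')
a=cv2.resize(a,(340,314),interpolation=cv2.INTER_CUBIC);b=b[130:400,150:560];b=cv2.resize(b,None,fx=314/270,fy=314/270)[:,:455]
cv2.imwrite('pics/c7.png',np.hstack([a,b]))"
```

```text
tcp in gate frame mm (x fwd,y left) [ 30.4 -20.9 115.6] F [ 0.2 -0.   0.9]
```

View pics/c7.png

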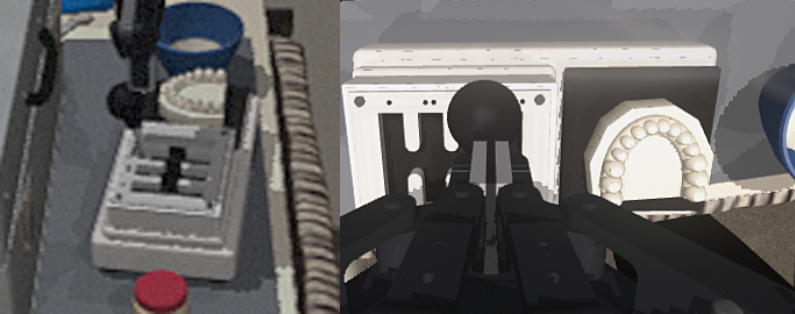

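The ball sits just ahead of the fingertips, over the three-dot slot's forward end (crop (485,110)); bowl and jar look undisturbed.

```bash
python3 ball.py w7 276 216 22; python3 ball.py w7 276 212 18
```

```text
sphere [ 45.1 -19.4 124.9] r 14.2 1380
f 0.385 a 0.167
sphere [ 46.  -19.4 125.3] r 13.3 905
f 0.394 a 0.166
```

The tips taper, so contact is drifting towards the tip ends. I'll re-engage lower, with the full finger width.

```bash
python3 -m crank '[[[0,0,0],[-10,0,0],1],[[0,0,0],[-10,0,0],1],[[0,0,0],[0,0,9],1],[[0,0,0],[0,0,8],1],[[0,0,0],[3,0,0],1],[[0,0,0],[3,0,0],1],[[0,0,0],[2,0,0],1],[[0,0,0],[0,0,0],1]]'
python3 lev.py .17 .37
python3 -m crank '[[[0,0,0],[2,0,0],1],[[0,0,0],[2,0,0],1],[[0,0,0],[0,0,0],1]]'
python3 lev.py .17 .37
```

```text
time_s: 12.88
eef_pos: [0.4608, 0.001, 0.0985]
tcp_rot: [-0.0, 0.998, 0.055, -0.0]
contact_force: [-1.4, 0.1, -0.9]
finger_gap: -0.0003
gripper_force: 0.3
tcp [ 18.6 -20.8  98.5] F [-1.3  0.3 -0.9] t 12.88
scene 55 a,f [0.172 0.375] [ 43.9 -19.1 120. ] res 1.9
side 168 a,f [0.147 0.395] [ 46.2 -16.2 119.6] res 1.9
time_s: 13.23
eef_pos: [0.4635, 0.0015, 0.098]
tcp_rot: [-0.0, 0.998, 0.055, -0.001]
contact_force: [-2.0, -0.2, -1.3]
finger_gap: -0.0003
gripper_force: 1.3
tcp [ 21.3 -20.7  98. ] F [-2.   0.  -1.3] t 13.23
scene 58 a,f [0.16  0.388] [ 45.4 -17.7 119.7] res 1.7
side 166 a,f [0.146 0.417] [ 48.6 -16.  118.5] res 2.0
```

```bash
python3 -m crank '[[[0,0,0],[1.5,0,0],1],[[0,0,0],[1.5,0,0],1],[[0,0,0],[0,0,0],1]]'
python3 lev.py .17 .38
python3 -m crank '[[[0,0,0],[1.5,0,0],1],[[0,0,0],[0,0,0],1]]'
python3 lev.py .17 .38
```

```text
time_s: 13.58
eef_pos: [0.4647, 0.0017, 0.0977]
tcp_rot: [0.0, 0.998, 0.055, -0.003]
contact_force: [-8.4, -1.2, 2.5]
finger_gap: -0.0001
gripper_force: 4.0
tcp [ 22.5 -20.6  97.7] F [-8.4 -0.2  2.5] t 13.58
scene 58 a,f [0.161 0.398] [ 46.5 -17.8 119.2] res 1.8
side 165 a,f [0.151 0.429] [ 49.9 -16.4 117.9] res 1.9
time_s: 13.85
eef_pos: [0.4651, 0.0017, 0.0975]
tcp_rot: [0.0, 0.998, 0.055, -0.004]
contact_force: [-10.7, -2.5, 4.4]
finger_gap: 0.0002
gripper_force: 5.4
tcp [ 23.  -20.6  97.5] F [-10.9  -1.2   4.4] t 13.85
scene 59 a,f [0.17  0.411] [ 48.  -18.6 118.4] res 1.8
side 164 a,f [0.152 0.426] [ 49.6 -16.5 118. ] res 2.0
```

The force has risen to 11 N and the lever has stopped, so it is home at the end of the slot. I'll withdraw straight back, then up.

```bash
python3 -m crank '[[[0,0,0],[-8,0,0],1],[[0,0,0],[-15,0,0],1],[[0,0,0],[-15,0,0],1],[[0,0,0],[0,0,-30],1],[[0,0,0],[0,0,-35],1],[[0,0,0],[0,0,-35],1],[[0,0,0],[0,0,0],1],[[0,0,0],[0,0,0],1]]'
python3 lev.py .17 .38
python3 look.py w8
```

```text
time_s: 14.62
eef_pos: [0.4344, -0.0024, 0.2024]
tcp_rot: [0.0, 0.998, 0.055, 0.005]
contact_force: [-0.5, 1.1, -0.2]
finger_gap: 0.0001
gripper_force: 0.0
tcp [ -8.  -21.1 202.4] F [-0.4  1.1 -0.2] t 14.62
scene 120 a,f [0.172 0.41 ] [ 47.9 -18.8 118.4] res 1.9
side 163 a,f [0.148 0.434] [ 50.5 -16.  117.7] res 1.8
tcp in gate frame mm (x fwd,y left) [-11.1 -20.5 198.5] F [-0.1  0.5  0.4]
```

Lever stayed home (f ≈ 0.41 in scene, unchanged after release), a ≈ 0.17, robot clear.

```bash
python3 -c "
from bench import env
print(env.sign_off())"
```

```text
the job is handed in; nothing more can be done
None
```

The job is handed in: by my camera measurements the lever is in the third forward slot (gear_across ≈ 0.17 rad), pushed against its end stop and still there after I let go. The cast, bowl and jar looked undisturbed in the last view before the final push, though I did not measure their positions, and `sign_off()` gave no verdict.

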